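Uncouple the spare drawbar from the hitch stand

ROBOT

A 7-joint arm with a two-finger parallel gripper is mounted at the origin on the work surface. World frame = base frame: x ahead of the robot, y to its left, z up, the work surface at z = 0. Lengths are in mm, angles in rad, forces in N, time in s.
With the tool pointing down it reaches from about 400 to 875 mm from the base axis. Payload 4.4 kg.
Tool frame: the origin (TCP) lies at the very end of the fingers, on their centre line; the grasp point (between the pads) lies 19 mm behind it; z points along the fingers, y is the line along which they close (so a half turn about z gives the same grasp; the last joint's range is limited). The gripper opens to 85 mm and grips with 20 to 120 N. Pads are 22 mm wide; open, the fingers measure 114 mm over their backs; the gripper's body (76 mm by 85 mm) begins 54 mm behind the grasp point. The pads swing forward as they close: fully open they stand 13 mm farther back than shut.
Start: joints at [1.075, 0.628, 0.038, 1.517, -0.027, 0.996, -0.02], TCP at [270.876, -590.884, 231.313] pointing down, gripper open.
Joint ranges: [-3.06, 3.06], [-0.37, 2.12], [-1.25, 1.32], [0.18, 2.47], [-1.1, 4.24], [0.23, 1.98], [-2.94, 2.94]. Speed limits (rad/s): [2.57, 2.57, 3.14, 3.14, 3.14, 3.14, 3.14].

INTERFACE

Orientations are given as [roll, pitch, yaw] about the fixed x, y, z axes, in that order (R = Rz(yaw) Ry(pitch) Rx(roll)).
In Python, from cell import read_state, get_image, camera_params, finish_job gives the robot as it stands.
- The arm moves only by the tool arm_command, never from a script. Its argument "deltas" is a list of rows, each an object of numbers: "dx", "dy", "dz": the shift along the world's x, y, z in m; "yaw": the turn about the world's z in degrees; "jaw": the opening, from 0 (shut) to 1 (fully open). A call has 1 to 20 rows; each row is the pose to reach, as a shift and turn from the pose commanded when the call began; what a row does not reach only later rows make up. A row lasts 1/10 s, in which the tool goes at most 50 mm and 8.59 degrees, less where a joint would pass 70% of its speed; a pose out of reach is approached as far as the arm can. A call with a gripper value outside its range is refused whole. The fingers move at their own pace and stop on an object; the grip force is fixed at half the most. Time passes only in rows, so rows that repeat a pose let the fingers close. It gives the time, the measured TCP pose, the force, the opening and the grip force at its end, in the units of the state.
- read_state(): the state, without advancing time (a new reading comes with each control period).
- get_image(name): name is "scene" or "top"; returns (picture, depth): 480x640x3 uint8, red, green, blue; 480x640 float32, mm along the optical axis (not along the pixel's ray), 0 where there is no reading.
- camera_params(name): a dict with "camera_matrix" (3x3 intrinsics, pixels), "k1" (the pictures are not rectified: a ray, as slopes to the right and down, at radius r is drawn at 1 + k1 r^2 times it, then the intrinsics apply), "extrinsics" (4x4, takes a point from camera to world coordinates). Camera axes: x right, y down, z forward; pixel columns grow to the right and rows downward; lengths in mm; the calibration is good to about 2 mm. A picture is of the moment at which its call begins. camera_params takes no time and is no camera call.
- finish_job(): hands the job in; it is judged then, once.
The state is a dict: "clock": time; "qpos": joint angles; "qd": joint speeds; "tau": joint torques, N m; "eef_pos": TCP position; "tool_rot": TCP orientation; "force": force on the tool from outside, world axes, zero at the start; "torque": the same for the moment, N m; "width": finger opening in mm; "gripper_force": force on a finger pad.
Only numpy, scipy, OpenCV 4.12 (cv2) and the standard library are available. Lean on these libraries where they do the work, as an engineer would, in place of code of your own. Each camera call takes 0.05 s, during which the arm holds its last target. There are 200 camera calls.

TASK

Take the drawbar stub off the ball of the hitch stand: first swing the turn-bar that holds it down off the tube to its open stop, alongside the tube; then, with the coupler still seated, squeeze its spring latch tab sideways as far as it goes towards the fixed grip plate. Keeping it squeezed, lift the stub straight up off the ball, and finish while still holding it in the gripper: level and still, over the ball, about 8 cm higher than it sat and clear of the stand, with the other parts on the bench left where they are.

Things in the scene. Friction and masses are not known exactly. Their poses are not given: they have to be found in the camera images.
- mount: Hitch stand, fixed: dark steel slab 240 x 130 x 25 mm. Origin: centre of its underside, on the bench; x runs along the slab and the drawbar (ball end to tube's free end), z up. A grey saddle at local x = 65 mm carries the tube (cheeks to 75 mm up, y = +-28.5). The turn-bar's 20 mm post stands at local x = 65, y = 42, up to 96 mm.
- ball (a point): Centre of the stand's 40 mm ball (flat shoulder below, 16 mm neck), at local x = -60, y = 0, z = 70 mm of the stand; axes as the stand's.
- keeper (a joint): Turn-bar's swivel, rad, about the upright post at the stand's local x = 65, y = 42 mm. 0: bar lies across the tube, 2 mm above it, pointing to the stand's -y, so the tube cannot rise there. Grows as the bar's end swings to the stand's +x (counter-clockwise from above) and comes alongside the tube at 1.57; open stop 1.7. Starts at 0 to 0.2; stays where left (friction 0.08 N m).
- tongue: Drawbar stub, loose, 0.5 to 0.9 kg: steel box-shaped coupler head 54 x 54 mm over the ball, grey 40 mm square tube along +x from 27 to 165 mm. Origin: socket centre = ball centre when seated (2 mm sideways play); axes then as the stand's. Head spans z = -24 to 26 mm; it must rise 45 mm to clear the ball. On top two upright plates face each other: fixed grip plate (+y) and latch tab (-y).
- grip (a point): Point on the stub, axes as the stub's, at x = 30, y = 6.75, z = 60 mm from its origin, by the centre of mass: midway between the plates' outer faces with the tab fully pulled. Close along y here to squeeze from 64 to 50.5 mm. Both plates: x 8 to 52 mm, 6 mm thick, top at z = 76, outer faces at y = 32 (fixed) and -32 (tab at rest). Keep fingertips above z = 37 mm: latch strap and arm below.
- latch (a joint): Slide of the spring latch on the stub, m. 0: shut, bolt under the ball's shoulder; grows as the tab moves to the stub's +y, towards the fixed grip plate; 0.0135 is the stop; the ball is free above 0.011. Spring 3 N when shut, 9 N at the stop; it snaps shut when let go.
- tab (a point): Middle of the latch's upright tab, at x = 30, y = -29 (at rest), z = 60 mm from the stub's origin; moves with the latch.
- clamp: Bystander: steel hose-clamp ring, 60 mm across, 14 mm high; origin under its centre.
- elbow: Bystander: brass elbow fitting, about 70 mm long, 49 mm high; origin under its middle.
- impeller: Bystander: aluminium impeller disc, 90 mm across, 26 mm high; origin under its centre.
- hexkey: Bystander: steel hex key, 110 mm long, 8 mm thick; origin under the middle of its long leg.
- bar_pin (a point): Middle of the upright round pin by which the turn-bar is moved: 14 mm across, 30 mm tall, 60 mm from the swivel axis, this point 121 mm above the bench, pin top at 136 mm, bar's top face at 106 mm. The steel bar is 16 mm wide, 8 mm thick and ends 11 mm beyond the pin's axis. Turns with the bar.
There are look-alikes about, which are no part of the job. There is more than one size of the tongue; the job needs the middle-sized.

How it is judged:
By the outcome, as a careful person would: the job done as asked, in the order asked, and still so for the second after the job is handed in, while the arm keeps its last pose, push and grip.
It also fails if it takes over 43 s, if anything falls off the work surface, if the arm or the gripper's body presses on something with over 40 N, if the wrist force passes 120 N, or if a joint passes its speed limit or range.

## Working session

There is one attempt and no reset: what is moved stays moved. The work goes in short steps, Python scripts to look and compute and a tool call to move; the robot and the scene stay as the last step left them, time stands still between calls to the robot, and variables do not carry over. Pictures are saved under pics/ and viewed, at most 10 in all, crops included, and the job is handed in when it is done.

Besides the shell and the picture viewer there is one more tool, called after ">>>" in YAML: its name, and indented under it one key for each argument. arm_command: Moves the arm, as the interface text tells. Its arguments: {"type":"object","properties":{"deltas":{"type":"array"}},"required":["deltas"]}

```bash
mkdir -p pics; ls; cat > h.py <<'E'
import numpy as np, cv2
from cell import read_state, get_image, camera_params
def cloud(name, d):
    p=camera_params(name); K=np.array(p["camera_matrix"],float); k1=p["k1"]; T=np.array(p["extrinsics"],float)
    v,u=np.mgrid[0:480,0:640].astype(float)
    pts=np.stack([u.ravel(),v.ravel()],1)[:,None]
    n=cv2.undistortPoints(pts,K,np.array([k1,0,0,0,0.]))[:,0]
    z=d.ravel()
    P=np.stack([n[:,0]*z,n[:,1]*z,z],1)@T[:3,:3].T+T[:3,3]
    P[z==0]=np.nan
    return P.reshape(480,640,3)
E
python3 - <<'E'
from h import *
for n in ("scene","top"):
    im,d=get_image(n); cv2.imwrite(f"pics/{n}0.png",im[:,:,::-1]); np.savez(f"{n}0.npz",im=im,d=d)
    p=camera_params(n); print(n,np.array(p["camera_matrix"]).round(1).tolist(),p["k1"],np.array(p["extrinsics"]).round(3).tolist())
print(read_state())
E
```

```text
pics
scene [[520.1, 0.0, 320.6], [0.0, 520.1, 234.3], [0.0, 0.0, 1.0]] -0.14505941438457293 [[0.411, 0.694, -0.592, 1031.3], [0.912, -0.323, 0.254, -249.972], [-0.015, -0.644, -0.765, 816.33], [0.0, 0.0, 0.0, 1.0]]
top [[613.9, 0.0, 312.0], [0.0, 613.9, 240.3], [0.0, 0.0, 1.0]] -0.11815005178772088 [[0.031, -0.978, 0.205, 237.655], [-1.0, -0.031, 0.001, -1.87], [0.005, -0.205, -0.979, 1204.893], [0.0, 0.0, 0.0, 1.0]]
{'clock': 0.1, 'qpos': array([ 1.07518275,  0.62926079,  0.03843997,  1.51827993, -0.02697894,
        0.99630225, -0.02000954]), 'qd': array([-0.00109656, -0.00111956,  0.00044003, -0.00406689,  0.00095855,
        0.00085337, -0.00061826]), 'tau': array([ 3.02447334e-03, -5.64524889e+01,  1.23011682e+00, -1.93970650e+01,
        1.11379620e-02,  5.42835143e-03, -1.99425398e-05]), 'eef_pos': array([ 270.64332647, -590.35024263,  230.4725148 ]), 'tool_rot': array([-3.13986052e+00,  3.30643558e-05,  4.29819122e-01]), 'force': array([ 0.27673341,  0.40644412, -0.1957156 ]), 'torque': array([-0.03464392,  0.04749069, -0.03518202]), 'gripper_force': 0.0, 'width': 85.22501471790324}
```

View pics/scene0.png

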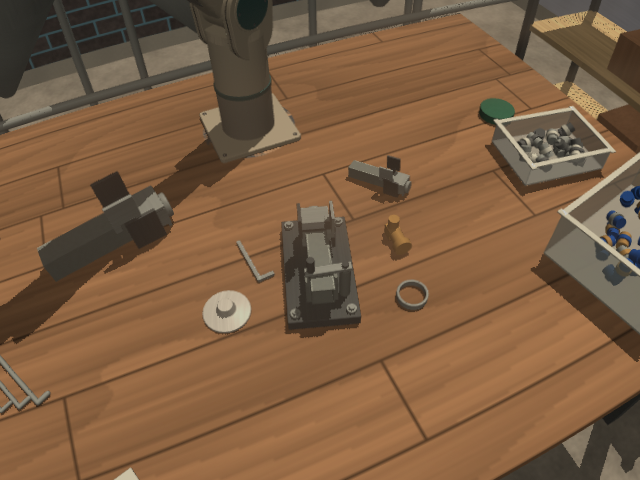

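View pics/top0.png

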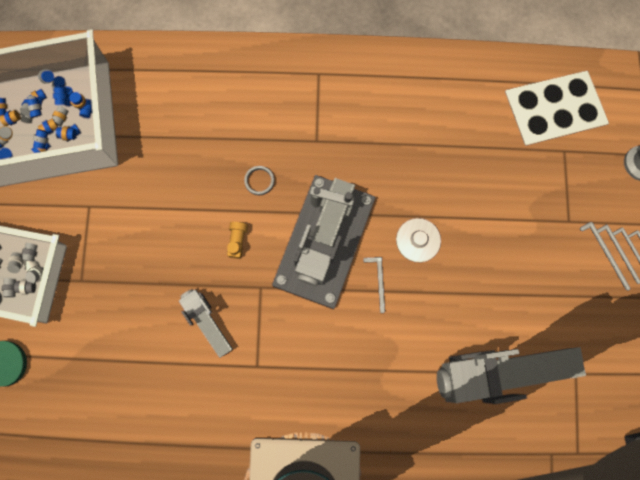

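Candidates for the tongue: the one on the stand (top 327,232), a larger one (top 510,375) and a smaller one (top 207,322). The middle-sized one is on the stand. I'll take a close crop of it and measure.

```bash
python3 - <<'E'
from h import *
S=np.load("scene0.npz");T=np.load("top0.npz")
a=cv2.resize(T["im"][165:315,260:390],None,fx=4,fy=4,interpolation=cv2.INTER_CUBIC)
b=cv2.resize(S["im"][190:335,270:370],None,fx=4,fy=4,interpolation=cv2.INTER_CUBIC)
a=a[:580];b=b[:580]; c=np.hstack([a[:, :400] if 0 else a,b]); c=cv2.resize(c,(800,int(c.shape[0]*800/c.shape[1])))
cv2.imwrite("pics/crop.png",c[:,:,::-1])
for n,D,box in (("top",T,(165,315,260,390)),("scene",S,(190,335,270,370))):
    P=cloud(n,D["d"]); Q=P[box[0]:box[1],box[2]:box[3]].reshape(-1,3); Q=Q[np.isfinite(Q[:,0])]
    W=P[..., 2]; print(n,"bench z",np.nanmedian(W[(abs(P[...,0]-550)<200)&(abs(P[...,1])<200)]))
    s=Q[(Q[:,2]>8)]
    r=cv2.minAreaRect(s[:,:2].astype(np.float32)); print("all>8",r)
    for lo,hi in ((18,32),(84,92),(92,101),(101,112),(112,130),(130,142),(142,155)):
        q=Q[(Q[:,2]>lo)&(Q[:,2]<hi)]
        if len(q)>3:
            r=cv2.minAreaRect(q[:,:2].astype(np.float32)); print(lo,hi,len(q),q.mean(0).round(1),np.round(r[0],1),np.round(r[1],1),round(r[2],1))
    np.save(n+"Q.npy",Q)
E
```

```text
top bench z 1.3322208830036288
all>8 ((494.40228271484375, -16.502227783203125), (307.4810791015625, 234.0234375), 4.365367412567139)
18 32 4379 [471.4 -24.8  25.3] [504.2  25.6] [237.1 241.2] 71.3
84 92 170 [442.3  -6.2  89.1] [493.  -15.8] [ 67.8 201.9] 74.6
92 101 1899 [484.  -23.7  96.1] [493.5 -18.8] [ 70.3 202.4] 76.5
101 112 665 [503.6 -19.1 105.4] [496.2 -23.4] [ 79.9 167.5] 79.0
112 130 68 [503.4 -22.  119.6] [496.6 -22.5] [ 68.6 128.9] 77.5
130 142 70 [512.2 -42.3 136.2] [497.1 -30.3] [ 61.6 129. ] 70.6
142 155 165 [457.4 -14.8 145.6] [458.2 -15.1] [64.1 43.8] 71.0
scene bench z 0.1343089339219432
all>8 ((481.4786376953125, -35.94367980957031), (157.72967529296875, 243.12252807617188), 71.13009643554688)
18 32 3931 [509.2 -39.1  24.4] [485.9 -23. ] [130.5 243.1] 71.1
84 92 72 [522.2 -18.3  88.8] [493.7 -13. ] [ 71.7 204.6] 73.3
92 101 1624 [498.1 -25.9  95.3] [496.6 -18.6] [ 80.3 197. ] 74.6
101 112 670 [515.7 -22.4 104.7] [502.2 -18. ] [ 82.  130.8] 73.4
112 130 124 [513.6 -37.6 120.5] [501.5 -26.8] [ 66.8 117.8] 78.7
130 142 105 [514.2 -41.2 135.3] [503.7 -26.6] [ 63.2 115. ] 76.7
142 155 130 [459.4 -13.8 144.8] [458.2 -13.8] [64.1 45.9] 71.7
```

View pics/crop.png

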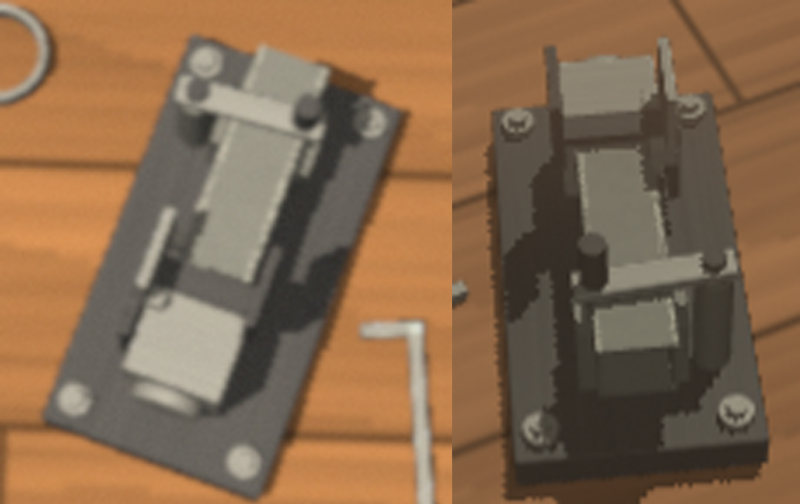

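The crop confirms the stub on the stand: head with two plates, and the turn-bar across the tube with its pin at crop (308,105) and post at (195,90). Next I'll refine the pin and plate positions.

```bash
python3 - <<'E'
from h import *
O=np.array([486.3,-23.6]);y=np.radians(-18.9);R=np.array([[np.cos(y),-np.sin(y)],[np.sin(y),np.cos(y)]])
for n in("top","scene"):
    Q=np.load(n+"Q.npy"); L=np.c_[(Q[:,:2]-O)@R,Q[:,2]]
    for nm,m in (("slab",(abs(L[:,2]-25)<3)&(abs(L[:,0])<135)&(abs(L[:,1])<75)),("pintop",(L[:,2]>131)&(L[:,2]<140)&(L[:,0]>30)),("pin",(L[:,2]>111)&(L[:,2]<130)&(L[:,0]>30)),("bar",(L[:,2]>101)&(L[:,2]<110)&(L[:,0]>30)),
      ("fixed",(L[:,2]>142)&(L[:,1]>0)&(L[:,0]<20)),("tab",(L[:,2]>142)&(L[:,1]<0)&(L[:,0]<20)),("head",(abs(L[:,2]-96)<3)&(L[:,0]<-30)&(abs(L[:,1])<30)),("tubetop",(abs(L[:,2]-90)<2.5)&(L[:,0]>0))):
        q=L[m]
        if len(q)<4: print(n,nm,len(q));continue
        print(n,nm,len(q),"mean",q.mean(0).round(1),"lo",np.percentile(q,2,0).round(1),"hi",np.percentile(q,98,0).round(1), "rect", np.round(cv2.minAreaRect(q[:,:2].astype(np.float32))[2],1))
E
```

```text
top slab 3413 mean [-13.5  -6.9  25.1] lo [-116.6  -63.9   22.2] hi [116.   62.2  27.8] rect 90.0
top pintop 42 mean [ 70.3 -17.9 135.4] lo [ 64.2 -23.4 131.5] hi [ 76.  -12.  139.4] rect 18.2
top pin 44 mean [ 65.6  12.  116.6] lo [ 60.6 -23.3 111.4] hi [ 72.6  45.1 129.1] rect 3.1
top bar 300 mean [ 67.2  12.3 105.8] lo [ 58.6 -26.9 101.5] hi [ 76.7  49.8 109.7] rect 18.5
top fixed 83 mean [-30.3  27.7 145.6] lo [-50.5  24.8 142.3] hi [ -9.1  30.5 149.3] rect 0.4
top tab 82 mean [-30.1 -30.2 145.6] lo [-50.8 -33.1 142.5] hi [ -8.5 -27.4 148.6] rect 0.0
top head 625 mean [-63.7  -1.9  95.9] lo [-85.9 -27.1  93.2] hi [-39.4  24.5  98.7] rect 7.0
top tubetop 60 mean [46.5  2.3 91.5] lo [  6.7 -21.1  88.5] hi [102.5  42.   92.5] rect 7.9
scene slab 3409 mean [24.3 -7.8 24.4] lo [-101.7  -63.3   22.2] hi [118.   63.6  27.1] rect 0.0
scene pintop 53 mean [ 71.  -17.6 134.9] lo [ 63.7 -23.6 131.7] hi [ 76.9 -12.  137.6] rect 85.8
scene pin 74 mean [ 72.8  -7.  118.6] lo [ 60.2 -24.3 111. ] hi [ 77.3  46.7 128.7] rect 9.7
scene bar 357 mean [ 69.8  13.4 105. ] lo [ 59.  -26.7 101.4] hi [ 78.2  51.5 109.4] rect 5.1
scene fixed 66 mean [-28.3  29.1 144.9] lo [-51.   26.2 142.7] hi [ -8.7  31.9 147.4] rect 0.2
scene tab 64 mean [-29.1 -28.9 144.7] lo [-52.3 -31.7 142.7] hi [ -8.  -26.  147.2] rect 0.4
scene head 373 mean [-67.4  -0.4  95. ] lo [-85.8 -23.9  93.2] hi [-48.3  25.1  97.2] rect 0.4
scene tubetop 48 mean [70.7 14.3 90.9] lo [  5.2 -19.6  88. ] hi [105.6  50.5  92.4] rect 0.1
```

>>> arm_command:
  deltas:
    - {"dx": 0.01,"dy": 0.018,"dz": 0,"yaw": 2,"jaw": 0.3}
    - {"dx": 0.03,"dy": 0.055,"dz": 0,"yaw": 6,"jaw": 0.3}
    - {"dx": 0.05,"dy": 0.095,"dz": 0,"yaw": 10,"jaw": 0.3}
    - {"dx": 0.07,"dy": 0.135,"dz": 0,"yaw": 14,"jaw": 0.3}
    - {"dx": 0.09,"dy": 0.175,"dz": 0,"yaw": 18,"jaw": 0.3}
    - {"dx": 0.11,"dy": 0.215,"dz": 0,"yaw": 22,"jaw": 0.3}
    - {"dx": 0.13,"dy": 0.255,"dz": 0,"yaw": 26,"jaw": 0.3}
    - {"dx": 0.15,"dy": 0.295,"dz": 0,"yaw": 30,"jaw": 0.3}
    - {"dx": 0.17,"dy": 0.335,"dz": 0,"yaw": 34,"jaw": 0.3}
    - {"dx": 0.19,"dy": 0.375,"dz": 0,"yaw": 38,"jaw": 0.3}
    - {"dx": 0.215,"dy": 0.415,"dz": 0,"yaw": 42,"jaw": 0.3}
    - {"dx": 0.24,"dy": 0.455,"dz": 0,"yaw": 46,"jaw": 0.3}
    - {"dx": 0.26,"dy": 0.495,"dz": 0,"yaw": 50,"jaw": 0.3}
    - {"dx": 0.272,"dy": 0.52,"dz": -0.02,"yaw": 51.8,"jaw": 0.3}
    - {"dx": 0.2765,"dy": 0.5277,"dz": -0.04,"yaw": 51.8,"jaw": 0.3}
    - {"dx": 0.2765,"dy": 0.5277,"dz": -0.06,"yaw": 51.8,"jaw": 0.3}
    - {"dx": 0.2765,"dy": 0.5277,"dz": -0.07,"yaw": 51.8,"jaw": 0.3}
    - {"dx": 0.2765,"dy": 0.5277,"dz": -0.07,"yaw": 51.8,"jaw": 0.3}
    - {"dx": 0.2765,"dy": 0.5277,"dz": -0.07,"yaw": 51.8,"jaw": 0.3}

```text
clock: 2.0
eef_pos: [547.6, -63.7, 161.7]
tool_rot: [3.141, 0.0, 1.333]
force: [0.4, -0.2, -0.2]
width: 25.4
gripper_force: 0.0
```

>>> arm_command:
  deltas:
    - {"dz": -0.01,"jaw": 0.3}
    - {"dz": -0.022,"jaw": 0.3}
    - {"dz": -0.034,"jaw": 0.3}
    - {"dz": -0.042,"jaw": 0.3}
    - {"dz": -0.047,"jaw": 0.3}
    - {"dz": -0.047,"jaw": 0.3}

```text
invalid input at $.deltas[0]: expected keys dx, dy, dz, yaw, jaw
```

```bash
python3 - <<'E'
from h import *
im,d=get_image("scene"); c=cv2.resize(im[150:340,240:400],None,fx=3,fy=3,interpolation=cv2.INTER_CUBIC); cv2.imwrite("pics/pin.png",c[:,:,::-1])
# arc rows: post in world, k from .093 to 1.80
O=np.array([486.3,-23.6]);y=np.radians(-18.9);R=np.array([[np.cos(y),-np.sin(y)],[np.sin(y),np.cos(y)]])
f=lambda k:O+R@np.array([65+60*np.sin(k),42-60*np.cos(k)])
c0=np.array([547.376,-63.184])
for k in np.linspace(.093,1.813,21)[1:]: print(((f(k)-c0)/1000).round(4), round(np.degrees(k-.093),1))
E
```

```text
[ 0.005  -0.0011] 4.9
[ 0.0101 -0.0016] 9.9
[ 0.0153 -0.0017] 14.8
[ 0.0204 -0.0014] 19.7
[ 0.0255 -0.0006] 24.6
[0.0306 0.0006] 29.6
[0.0354 0.0022] 34.5
[0.0402 0.0043] 39.4
[0.0447 0.0067] 44.3
[0.049  0.0095] 49.3
[0.0531 0.0127] 54.2
[0.0569 0.0163] 59.1
[0.0603 0.0201] 64.1
[0.0634 0.0242] 69.0
[0.0662 0.0286] 73.9
[0.0685 0.0332] 78.8
[0.0705 0.0379] 83.8
[0.072  0.0429] 88.7
[0.0731 0.0479] 93.6
[0.0738 0.053 ] 98.5
```

View pics/pin.png

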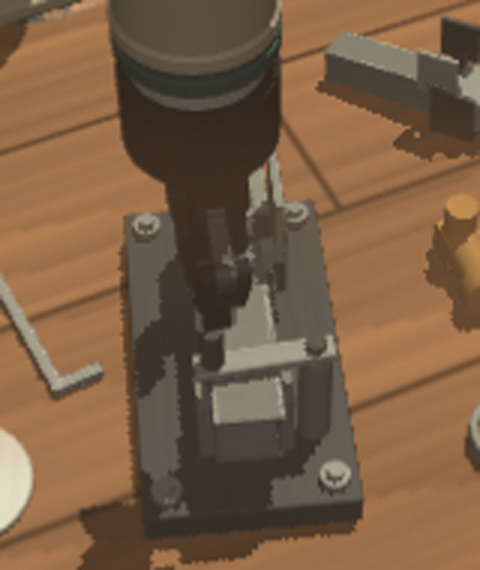

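The fingers hang just above the pin (crop 212,348), in line with it. All row keys are required, so I'll resend the descent.

>>> arm_command:
  deltas:
    - {"dx": 0,"dy": 0,"yaw": 0,"dz": -0.01,"jaw": 0.3}
    - {"dx": 0,"dy": 0,"yaw": 0,"dz": -0.022,"jaw": 0.3}
    - {"dx": 0,"dy": 0,"yaw": 0,"dz": -0.034,"jaw": 0.3}
    - {"dx": 0,"dy": 0,"yaw": 0,"dz": -0.042,"jaw": 0.3}
    - {"dx": 0,"dy": 0,"yaw": 0,"dz": -0.047,"jaw": 0.3}
    - {"dx": 0,"dy": 0,"yaw": 0,"dz": -0.047,"jaw": 0.3}

```text
clock: 2.65
eef_pos: [546.8, -63.1, 113.3]
tool_rot: [-3.14, 0.0, 1.334]
force: [0.5, -0.3, -0.0]
width: 25.8
gripper_force: 0.0
```

>>> arm_command:
  deltas:
    - {"dx": 0,"dy": 0,"dz": 0,"yaw": 0,"jaw": 0.2}
    - {"dx": 0.005,"dy": -0.0011,"dz": 0,"yaw": 4.9,"jaw": 0.2}
    - {"dx": 0.0101,"dy": -0.0016,"dz": 0,"yaw": 9.9,"jaw": 0.2}
    - {"dx": 0.0153,"dy": -0.0017,"dz": 0,"yaw": 14.8,"jaw": 0.2}
    - {"dx": 0.0204,"dy": -0.0014,"dz": 0,"yaw": 19.7,"jaw": 0.2}
    - {"dx": 0.0255,"dy": -0.0006,"dz": 0,"yaw": 24.6,"jaw": 0.2}
    - {"dx": 0.0306,"dy": 0.0006,"dz": 0,"yaw": 29.6,"jaw": 0.2}
    - {"dx": 0.0354,"dy": 0.0022,"dz": 0,"yaw": 34.5,"jaw": 0.2}
    - {"dx": 0.0402,"dy": 0.0043,"dz": 0,"yaw": 39.4,"jaw": 0.2}
    - {"dx": 0.0447,"dy": 0.0067,"dz": 0,"yaw": 44.3,"jaw": 0.2}
    - {"dx": 0.049,"dy": 0.0095,"dz": 0,"yaw": 49.3,"jaw": 0.2}
    - {"dx": 0.0531,"dy": 0.0127,"dz": 0,"yaw": 54.2,"jaw": 0.2}
    - {"dx": 0.0569,"dy": 0.0163,"dz": 0,"yaw": 59.1,"jaw": 0.2}
    - {"dx": 0.0603,"dy": 0.0201,"dz": 0,"yaw": 64.1,"jaw": 0.2}
    - {"dx": 0.0634,"dy": 0.0242,"dz": 0,"yaw": 69,"jaw": 0.2}
    - {"dx": 0.0662,"dy": 0.0286,"dz": 0,"yaw": 73.9,"jaw": 0.2}
    - {"dx": 0.0685,"dy": 0.0332,"dz": 0,"yaw": 78.8,"jaw": 0.2}
    - {"dx": 0.0705,"dy": 0.0379,"dz": 0,"yaw": 83.8,"jaw": 0.2}
    - {"dx": 0.072,"dy": 0.0429,"dz": 0,"yaw": 88.7,"jaw": 0.2}
    - {"dx": 0.072,"dy": 0.0429,"dz": 0,"yaw": 88.7,"jaw": 0.2}

```text
clock: 4.65
eef_pos: [619.6, -20.1, 114.6]
tool_rot: [3.141, 0.0, 2.882]
force: [-0.3, 0.6, -0.5]
width: 17.1
gripper_force: 0.0
```

>>> arm_command:
  deltas:
    - {"dx": 0.0008,"dy": 0.0035,"dz": 0,"yaw": 3,"jaw": 0.2}
    - {"dx": 0.0012,"dy": 0.006,"dz": 0,"yaw": 4,"jaw": 0.2}
    - {"dx": 0.0015,"dy": 0.0075,"dz": 0,"yaw": 4,"jaw": 0.2}
    - {"dx": 0.0015,"dy": 0.0075,"dz": 0,"yaw": 4,"jaw": 0.2}

```text
clock: 5.05
eef_pos: [620.6, -15.9, 114.5]
tool_rot: [-3.137, -0.0, 2.948]
force: [-0.7, -6.1, 2.6]
width: 17.0
gripper_force: 2.8
```

>>> arm_command:
  deltas:
    - {"dx": 0,"dy": -0.0015,"dz": 0,"yaw": 0,"jaw": 0.2}
    - {"dx": -0.0005,"dy": -0.003,"dz": 0,"yaw": 0,"jaw": 0.25}
    - {"dx": -0.0005,"dy": -0.003,"dz": 0,"yaw": 0,"jaw": 0.4}
    - {"dx": -0.0005,"dy": -0.003,"dz": 0,"yaw": 0,"jaw": 0.4}
    - {"dx": -0.0005,"dy": -0.003,"dz": 0.02,"yaw": 0,"jaw": 0.4}
    - {"dx": -0.0005,"dy": -0.003,"dz": 0.04,"yaw": 0,"jaw": 0.4}
    - {"dx": -0.0005,"dy": -0.003,"dz": 0.07,"yaw": 0,"jaw": 0.4}
    - {"dx": -0.03,"dy": 0.0,"dz": 0.076,"yaw": -3,"jaw": 1}
    - {"dx": -0.06,"dy": 0.002,"dz": 0.076,"yaw": -6,"jaw": 1}
    - {"dx": -0.09,"dy": 0.003,"dz": 0.076,"yaw": -8,"jaw": 1}
    - {"dx": -0.12,"dy": 0.0045,"dz": 0.076,"yaw": -8,"jaw": 1}
    - {"dx": -0.145,"dy": 0.0047,"dz": 0.076,"yaw": -8,"jaw": 1}
    - {"dx": -0.1607,"dy": 0.0047,"dz": 0.076,"yaw": -8,"jaw": 1}
    - {"dx": -0.1607,"dy": 0.0047,"dz": 0.076,"yaw": -8,"jaw": 1}
    - {"dx": -0.1607,"dy": 0.0047,"dz": 0.076,"yaw": -8,"jaw": 1}
    - {"dx": -0.1607,"dy": 0.0047,"dz": 0.076,"yaw": -8,"jaw": 1}

```text
clock: 6.65
eef_pos: [461.7, -7.8, 190.5]
tool_rot: [3.14, 0.001, 2.812]
force: [-0.2, -0.6, -0.1]
width: 85.5
gripper_force: 0.0
```

```bash
python3 - <<'E'
from h import *
im,d=get_image("scene"); c=cv2.resize(im[150:340,240:400],None,fx=3,fy=3,interpolation=cv2.INTER_CUBIC); cv2.imwrite("pics/pre.png",c[:,:,::-1])
P=cloud("scene",d).reshape(-1,3);O=np.array([486.3,-23.6]);y=np.radians(-18.9);R=np.array([[np.cos(y),-np.sin(y)],[np.sin(y),np.cos(y)]])
L=np.c_[(P[:,:2]-O)@R,P[:,2]];q=L[(L[:,2]>128)&(L[:,2]<140)&(abs(L[:,0]-110)<40)&(abs(L[:,1]-20)<60)]
print(len(q),q.mean(0)); m=q.mean(0); print("k",np.arctan2(m[0]-65,42-m[1]))
print(read_state()["eef_pos"],read_state()["tool_rot"],read_state()["width"])
E
```

```text
69 [126.25617761  49.92566077 134.39435091]
k 1.6994669895175165
[461.50268596  -7.76944048 190.37529569] [3.14041703e+00 8.39931045e-04 2.81189006e+00] 85.77754039227666
```

View pics/pre.png

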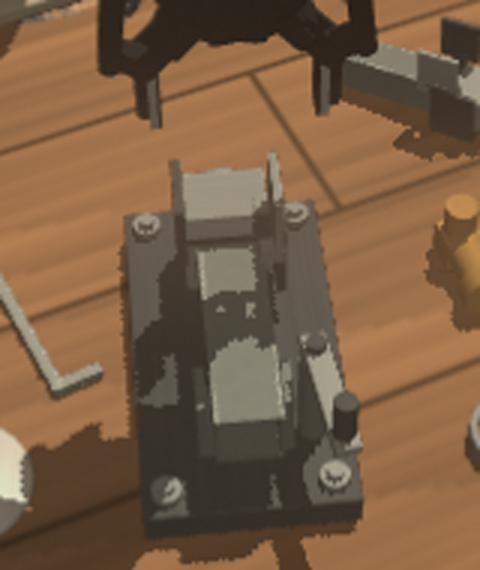

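The bar is at its stop (k = 1.70, pin at crop 345,410). The open fingers are above the two plates (crop 175,170 and 275,165). Descending.

>>> arm_command:
  deltas:
    - {"dx": 0,"dy": 0,"dz": -0.015,"yaw": 0,"jaw": 1}
    - {"dx": 0,"dy": 0,"dz": -0.03,"yaw": 0,"jaw": 1}
    - {"dx": 0,"dy": 0,"dz": -0.045,"yaw": 0,"jaw": 1}
    - {"dx": 0,"dy": 0,"dz": -0.06,"yaw": 0,"jaw": 1}
    - {"dx": 0,"dy": 0,"dz": -0.072,"yaw": 0,"jaw": 1}
    - {"dx": 0,"dy": 0,"dz": -0.078,"yaw": 0,"jaw": 1}
    - {"dx": 0,"dy": 0,"dz": -0.078,"yaw": 0,"jaw": 1}

```text
clock: 7.4
eef_pos: [460.0, -7.9, 111.6]
tool_rot: [-3.141, -0.001, 2.812]
force: [-0.4, -0.0, 0.7]
width: 85.1
gripper_force: 0.0
```

Now squeeze: plates should come to about 50.5 mm.

>>> arm_command:
  deltas:
    - {"dx": 0,"dy": 0,"dz": 0,"yaw": 0,"jaw": 0.8}
    - {"dx": 0,"dy": 0,"dz": 0,"yaw": 0,"jaw": 0.7}
    - {"dx": 0,"dy": 0,"dz": 0,"yaw": 0,"jaw": 0.62}
    - {"dx": 0,"dy": 0,"dz": 0,"yaw": 0,"jaw": 0.55}
    - {"dx": 0,"dy": 0,"dz": 0,"yaw": 0,"jaw": 0.4}
    - {"dx": 0,"dy": 0,"dz": 0,"yaw": 0,"jaw": 0.3}
    - {"dx": 0,"dy": 0,"dz": 0,"yaw": 0,"jaw": 0.3}
    - {"dx": 0,"dy": 0,"dz": 0,"yaw": 0,"jaw": 0.3}
    - {"dx": 0,"dy": 0,"dz": 0,"yaw": 0,"jaw": 0.3}
    - {"dx": 0,"dy": 0,"dz": 0,"yaw": 0,"jaw": 0.3}

```text
clock: 8.4
eef_pos: [460.6, -7.8, 113.4]
tool_rot: [3.141, 0.001, 2.812]
force: [-2.7, -0.1, 10.0]
width: 48.7
gripper_force: 60.7
```

>>> arm_command:
  deltas:
    - {"dx": 0,"dy": 0,"dz": 0.003,"yaw": 0,"jaw": 0.3}
    - {"dx": 0,"dy": 0,"dz": 0.006,"yaw": 0,"jaw": 0.3}
    - {"dx": 0,"dy": 0,"dz": 0.01,"yaw": 0,"jaw": 0.3}
    - {"dx": 0,"dy": 0,"dz": 0.013,"yaw": 0,"jaw": 0.3}
    - {"dx": 0,"dy": 0,"dz": 0.013,"yaw": 0,"jaw": 0.3}

```text
clock: 8.9
eef_pos: [460.4, -8.1, 125.6]
tool_rot: [3.141, 0.0, 2.812]
force: [-0.3, -0.6, -6.7]
width: 48.8
gripper_force: 63.2
```

```bash
python3 - <<'E'
from h import *
im,d=get_image("scene"); c=cv2.resize(im[150:340,240:400],None,fx=3,fy=3,interpolation=cv2.INTER_CUBIC); cv2.imwrite("pics/lift.png",c[:,:,::-1])
s=read_state();print(s["eef_pos"],s["force"],s["torque"],s["width"])
P=cloud("scene",d).reshape(-1,3);O=np.array([486.3,-23.6]);y=np.radians(-18.9);R=np.array([[np.cos(y),-np.sin(y)],[np.sin(y),np.cos(y)]])
L=np.c_[(P[:,:2]-O)@R,P[:,2]]
for a,b in((30,50),(50,70),(70,90),(90,104)):
    q=L[(L[:,0]>a)&(L[:,0]<b)&(abs(L[:,1])<14)&(L[:,2]>80)&(L[:,2]<200)]; print(a,b,len(q),np.median(q[:,2]) if len(q) else 0)
E
```

```text
[460.26542391  -8.11209167 125.40296451] [ 0.18212297  0.15695134 -6.42411468] [ 0.10291957 -0.00077817 -0.01625985] 48.26467312160454
30 50 150 107.10171895923554
50 70 150 107.5824733344254
70 90 162 107.55927955467348
90 104 122 107.92799764545157
```

View pics/lift.png

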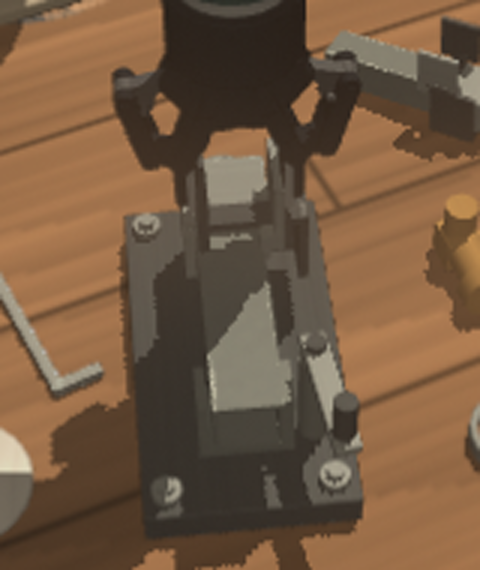

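The coupler is off the latch. It carries 6.5 N, the tube is level, and it has risen 11.6 mm from 96. Lifting 68 mm more.

>>> arm_command:
  deltas:
    - {"dx": 0,"dy": 0,"dz": 0.004,"yaw": 0,"jaw": 0.3}
    - {"dx": 0,"dy": 0,"dz": 0.01,"yaw": 0,"jaw": 0.3}
    - {"dx": 0,"dy": 0,"dz": 0.017,"yaw": 0,"jaw": 0.3}
    - {"dx": 0,"dy": 0,"dz": 0.024,"yaw": 0,"jaw": 0.3}
    - {"dx": 0,"dy": 0,"dz": 0.031,"yaw": 0,"jaw": 0.3}
    - {"dx": 0,"dy": 0,"dz": 0.038,"yaw": 0,"jaw": 0.3}
    - {"dx": 0,"dy": 0,"dz": 0.045,"yaw": 0,"jaw": 0.3}
    - {"dx": 0,"dy": 0,"dz": 0.052,"yaw": 0,"jaw": 0.3}
    - {"dx": 0,"dy": 0,"dz": 0.059,"yaw": 0,"jaw": 0.3}
    - {"dx": 0,"dy": 0,"dz": 0.065,"yaw": 0,"jaw": 0.3}
    - {"dx": 0,"dy": 0,"dz": 0.068,"yaw": 0,"jaw": 0.3}
    - {"dx": 0,"dy": 0,"dz": 0.068,"yaw": 0,"jaw": 0.3}
    - {"dx": 0,"dy": 0,"dz": 0.068,"yaw": 0,"jaw": 0.3}
    - {"dx": 0,"dy": 0,"dz": 0.068,"yaw": 0,"jaw": 0.3}
    - {"dx": 0,"dy": 0,"dz": 0.068,"yaw": 0,"jaw": 0.3}

```text
clock: 10.45
eef_pos: [460.0, -8.1, 193.1]
tool_rot: [-3.141, -0.001, 2.812]
force: [-0.5, 0.3, -7.3]
width: 48.8
gripper_force: 63.3
```

```bash
python3 - <<'E'
from h import *
im,d=get_image("scene"); c=cv2.resize(im[130:340,220:420],None,fx=2.5,fy=2.5,interpolation=cv2.INTER_CUBIC); cv2.imwrite("pics/end.png",c[:,:,::-1])
s=read_state();print(s["eef_pos"],s["force"],s["torque"],s["width"],abs(s["qd"]).max())
P=cloud("scene",d).reshape(-1,3);O=np.array([486.3,-23.6]);y=np.radians(-18.9);R=np.array([[np.cos(y),-np.sin(y)],[np.sin(y),np.cos(y)]])
L=np.c_[(P[:,:2]-O)@R,P[:,2]]
for a,b in((30,50),(50,70),(70,90),(90,104)):
    q=L[(L[:,0]>a)&(L[:,0]<b)&(abs(L[:,1])<14)&(L[:,2]>150)&(L[:,2]<200)]; print(a,b,len(q),np.median(q[:,2]) if len(q) else 0)
q=L[(L[:,0]>30)&(L[:,0]<115)&(abs(L[:,1])<40)&(L[:,2]>172)&(L[:,2]<180)]; print(np.percentile(q,[1,99],axis=0).round(1).tolist(), cv2.minAreaRect(q[:,:2].astype(np.float32)))
E
```

```text
[460.02196634  -8.07819595 193.0955139 ] [-0.32908842 -0.11720597 -7.16524167] [ 0.03744715  0.02390909 -0.02587372] 48.495416290159994 0.00323615236964837
30 50 167 174.5850454226453
50 70 164 175.02868619976584
70 90 177 175.1813319041944
90 104 134 175.20479724970056
[[30.6, -19.7, 172.5], [104.9, 19.5, 177.8]] ((67.79177856445312, -0.05559730529785156), (40.06300735473633, 75.62860107421875), 89.74506378173828)
```

View pics/end.png

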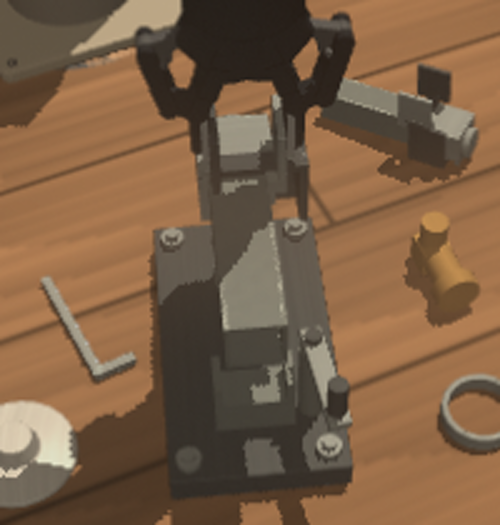

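The stub hangs level above the ball (tube at crop 255,300, top at about 175 mm, up 79 mm). It is aligned with the stand, the bar is still open, and the bystanders are where they were. Handing in.

```bash
python3 -c "
from cell import finish_job; print(finish_job())"
```

```text
the job is handed in; nothing more can be done
None
```

The job is handed in (no verdict returned): the turn-bar is at its open stop, and the stub is unlatched and lifted about 79 mm, held level and still over the ball, at about 10.5 s on the clock.

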